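Carry a sample disc on the paddle into the reader's nest

ROBOT

A 6-joint arm with a two-finger parallel gripper is mounted at the origin on the work surface. World frame = base frame: x ahead of the robot, y to its left, z up, the work surface at z = 0. Lengths are in m, angles in rad, forces in N, time in s.
With the tool pointing down it reaches from about 0.375 to 0.975 m from the base axis. Payload 3.8 kg.
Tool frame: the origin (TCP) lies at the very end of the fingers, on their centre line; the grasp point (between the pads) lies behind it (bot.tcp_to_grasp is the y of the grasp point in the tool frame, in m); y points along the fingers, z is the direction in which the jaws open and shut, and the axes are right-handed (so a half turn about y gives the same grasp; the last joint's range is limited). The gripper opens to 85 mm and grips with 20 to 120 N. Pads are 22 mm wide; open, the fingers measure 114 mm over their backs; the gripper's body (76 mm by 85 mm) begins 54 mm behind the grasp point. The pads swing forward as they close: fully open they stand 13 mm farther back than shut.
Start: joints at [1.286, 0.264, 1.604, -0, 1.274, -0.037], TCP at [0.166, 0.654, 0.231] pointing down, gripper open.
Joint ranges: [-2.63, 2.63], [-0.94, 2.18], [0.31, 2.57], [-1.31, 4.45], [0, 2.66], [-2.55, 2.55]. Speed limits (rad/s): [2.57, 2.57, 3.14, 3.14, 3.14, 3.14].

INTERFACE

Orientations are given as a rotation vector (axis times angle).
In Python, from workcell import bot, optics, workorder gives the robot as it stands.
- The arm moves only by the shell command python3 -m handwheel 'ROWS' [FORCE]. ROWS is JSON, a list of rows, each a list of 7 numbers: the shift along the tool's x, y, z in m, then the turn, a rotation vector about the tool's x, y, z in rad, then the opening, from 0 (shut) to 1 (fully open). A call has 1 to 8 rows; each row shifts and turns the commanded pose from where the row before left it, along the tool's axes as they then stand; what a row does not reach is not made up. A row lasts 1/8 s, in which the tool goes at most 62.5 mm and 10.7 degrees, less where a joint would pass 70% of its speed; a pose out of reach is approached as far as the arm can. A call with a gripper value outside its range is refused whole. The fingers move at their own pace and stop on an object; FORCE is the grip in N (left out, the last holds). Time passes only in rows, so rows that do not move let the fingers close. It gives the time, the measured TCP pose, the force and the opening at its end, in the units of the state.
- bot.read_state(): the state, without advancing time (a new reading comes with each control period).
- optics.read_camera(name): name is "scene" or "top" or "wrist"; returns a dict with "image" (420x560x3 uint8, red, green, blue), "z_map" (420x560 float32, m along the optical axis (not along the pixel's ray), 0 where there is no reading), "mtx" (3x3 intrinsics, pixels), "world_from_camera" (4x4, takes a point from camera to world coordinates); the wrist camera has in their place "hand_eye" (4x4, takes a point from camera to tool coordinates, whose origin is the TCP and whose axes are the tool frame's). Camera axes: x right, y down, z forward; pixel columns grow to the right and rows downward; lengths in m; the calibration is good to about 2 mm. A picture is of the moment at which its call begins: read the wrist's pose just before it.
- workorder.finish_job(): hands the job in, once; it reports no verdict.
The state is a dict: "time": time; "q": joint angles; "joint_vel": joint speeds; "joint_torque": joint torques, N m; "tool_pos": TCP position; "tcp_rot": TCP orientation; "wrist_force": force on the tool from outside, world axes, zero at the start; "torque": the same for the moment, N m; "width": opening from 0.0 (shut) to 1.0 (fully open).
Only numpy, scipy, OpenCV 4.12 (cv2) and the standard library are available. Lean on these libraries where they do the work, as an engineer would, in place of code of your own. Each camera call takes 0.05 s, during which the arm holds its last target.

TASK

Pick up the flat paddle that carries the round sample disc, carry the disc level on it to the bench reader and set it down centrally in the reader's nest by lowering the paddle between the two rails, then put the empty paddle back on its own rest and let go. Do not touch the disc with the fingers or let it tip, and leave the square plate on the other paddle where it is.

Things in the scene. Friction and masses are not known exactly. Their poses are not given: they have to be found in the camera images.
- paddle: Steel paddle on a fixed rest. Origin: underside below mid grip; x to blade, z up. Sizes mm. Black grip x -25..25, 16 wide, 24 high: pinch across y at x 0 (balance point). Neck 10 wide to x 75; flat blade x 75..140, 22 wide, 3 thick. Tail 10 wide, knob 16 dia, to x -106. Starts (and must end) 50 above bench in two open-top notches, 28 wide, 9 deep, at x 55 and -60; rest's base 170 x 60 x 8.
- disc: The round sample disc: flat aluminium, 60 mm diameter, 4 mm thick, about 30 g, a small dark spot in the middle of its top. Origin: centre of its underside, z up. It lies loose on the blade of the paddle to use, its centre near x = 115 mm of the paddle, within 5 mm either way.
- nest (a point): Nest centre at rail-top height, 65 mm above bench, in the fixed low white reader; x points into the reader from its open front, z up. Two aluminium rails along x (-40..40 mm), slot between them 36 mm wide, open above and in front, 47 mm deep. Lips 6 mm high at y +-40; case behind, x 42, 6 mm above rails. Disc lies across both rails; blade sinks into the slot below it and is drawn out along -x.
- plate: To be left alone: a square aluminium plate 54 x 54 x 4 mm with a small dark spot, lying on the blade of a second paddle, which is identical to the first and lies on an identical rest (not to be used). Origin: centre of the plate's underside, z up.
Not all that is in view belongs to the job. What is shaped like the paddle but blue is not meant.

How it is judged:
By the outcome, as a careful person would: the job done as asked, in the order asked, and still so for the second after the job is handed in, with the robot touching nothing.
It also fails if it takes over 67 s, if anything falls off the work surface, if the arm or the gripper's body presses on something with over 40 N, if the wrist force passes 120 N, or if a joint passes its speed limit or range.

## Working session

There is one attempt and no reset: what is moved stays moved. The work goes in short steps, Python scripts to look and compute and a shell command to move; the robot and the scene stay as the last step left them, time stands still between calls to the robot, and variables do not carry over. Pictures are saved under pics/ and viewed, and the job is handed in when it is done.

```bash
ls -la; mkdir -p pics; python3 - <<'E'
from workcell import bot, optics, workorder
import cv2, numpy as np
s=bot.read_state(); print(s); print(bot.tcp_to_grasp)
for n in ["scene","top","wrist"]:
    c=optics.read_camera(n); cv2.imwrite(f"pics/{n}0.png",c["image"][:,:,::-1]); np.savez(f"pics/{n}0.npz",**c)
    print(n,c["mtx"].round(1).tolist(),(c.get("world_from_camera") if n!="wrist" else c["hand_eye"]).round(4).tolist())
E
```

```text
total 12
drwxr-xr-x  3 agent agent 4096 Dec  7 14:04 .
drwxr-xr-x 23 root  root  4096 Dec  7 14:03 ..
drwxr-xr-x  2 agent agent 4096 Dec  7 14:04 pics
{'time': 0.0, 'q': array([ 1.28613480e+00,  2.64783344e-01,  1.60535821e+00, -1.29737766e-06,
        1.27371064e+00, -3.69029795e-02]), 'joint_vel': array([ 1.90622625e-05,  1.73332013e-03,  4.59617410e-04, -2.71407240e-04,
        6.89412594e-04, -1.55440622e-04]), 'joint_torque': array([ 2.51902755e-03, -5.15090811e+01, -3.67334640e+01,  3.04502482e-04,
        1.25300739e-02,  8.82135623e-06]), 'tool_pos': array([0.16533113, 0.65368915, 0.22995022]), 'tcp_rot': array([-1.56426414,  0.19484214, -0.19427449]), 'wrist_force': array([-1.06110022,  0.55516569,  0.32180506]), 'torque': array([-0.03953438, -0.01514463,  0.00568768]), 'width': 0.9964293354294186}
-0.0187
scene [[482.2, 0.0, 266.5], [0.0, 482.2, 214.9], [0.0, 0.0, 1.0]] [[0.5233, 0.7333, -0.434, 0.8489], [0.8521, -0.4522, 0.2635, -0.275], [-0.003, -0.5077, -0.8615, 0.9235], [0.0, 0.0, 0.0, 1.0]]
top [[512.9, 0.0, 278.7], [0.0, 512.9, 208.0], [0.0, 0.0, 1.0]] [[0.0121, -0.9966, 0.0813, 0.3548], [-0.9998, -0.0132, -0.0134, 0.0124], [0.0144, -0.0812, -0.9966, 1.1041], [0.0, 0.0, 0.0, 1.0]]
wrist [[309.7, 0.0, 285.5], [0.0, 309.7, 210.8], [0.0, 0.0, 1.0]] [[0.0005, 0.9564, 0.2921, -0.0748], [-0.0012, -0.2921, 0.9564, -0.1423], [1.0, -0.0009, 0.001, -0.0001], [0.0, 0.0, 0.0, 1.0]]
```

View pics/scene0.png

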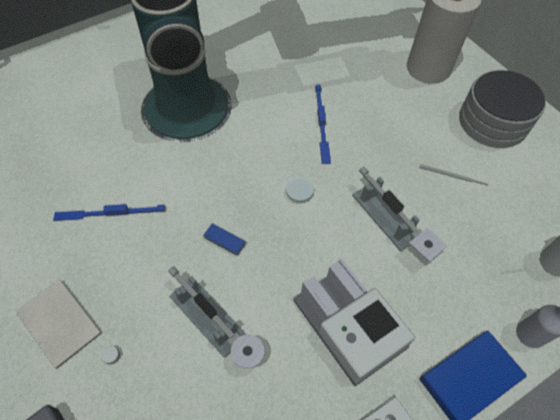

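View pics/top0.png

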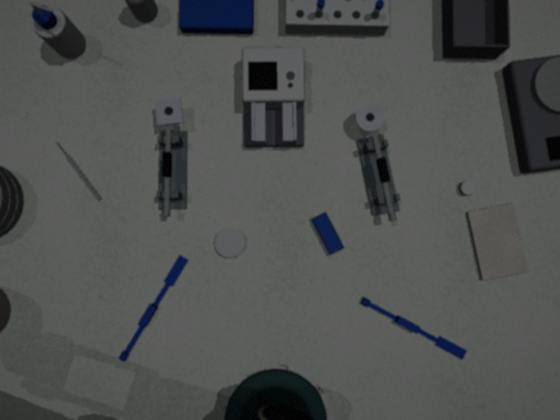

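View pics/wrist0.png

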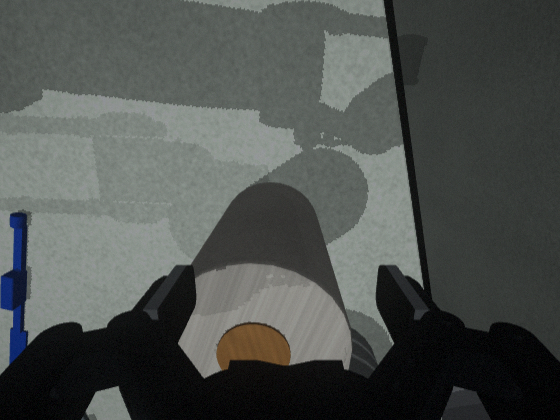

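The disc paddle is on the right in top (disc ~(369,118), grip ~(382,170)). The square-plate paddle is on the left (169,110). The reader is at (273,100), with its open front toward the robot. In the wrist view a cylinder stands right by the gripper. Next I measure.

```bash
cat > h.py <<'E'
import numpy as np, cv2
def ray(c,u,v):
    K=c["mtx"];T=c["world_from_camera"]
    d=T[:3,:3]@np.linalg.solve(K,np.array([u,v,1.0])); return T[:3,3],d
def onplane(c,u,v,z):
    o,d=ray(c,u,v); return o+d*(z-o[2])/d[2]
def cloud(c):
    K=c["mtx"];z=c["z_map"];v,u=np.mgrid[:z.shape[0],:z.shape[1]]
    P=np.stack([(u-K[0,2])/K[0,0]*z,(v-K[1,2])/K[1,1]*z,z],-1)
    T=c["world_from_camera"]; return P@T[:3,:3].T+T[:3,3]
E
python3 - <<'E'
import numpy as np,cv2
from h import *
c=dict(np.load('pics/top0.npz')); s=dict(np.load('pics/scene0.npz'))
for n,im,(x0,x1,y0,y1) in [('top',c,(150,410,40,230)),('scene',s,(150,450,150,400))]:
    k=cv2.resize(im['image'][y0:y1,x0:x1],None,fx=3 if n=='top' else 2.4,fy=3 if n=='top' else 2.4,interpolation=cv2.INTER_CUBIC)
    k=np.clip(k*1.7,0,255).astype('uint8')
    cv2.imwrite(f'pics/{n}_z.png',k[:,:,::-1])
P=cloud(c)
for uv in [(369,118),(382,170),(360,118),(258,120),(290,120),(273,120),(273,60),(320,100),(169,110)]:
    print(uv,P[uv[1],uv[0]].round(4))
P=cloud(s)
for uv in [(247,350),(205,305),(330,290)]:
    print(uv,P[uv[1],uv[0]].round(4))
E
```

```text
(369, 118) [ 0.6315 -0.188   0.0549]
(382, 170) [ 0.5195 -0.2109  0.0725]
(360, 118) [ 0.6312 -0.1691  0.0552]
(258, 120) [0.6211 0.0433 0.0645]
(290, 120) [ 0.6223 -0.0227  0.0641]
(273, 120) [0.6338 0.0124 0.0172]
(273, 60) [0.7465 0.014  0.0705]
(320, 100) [ 0.6854 -0.0907 -0.0026]
(169, 110) [0.6411 0.2282 0.0576]
(247, 350) [ 0.633  -0.1866  0.0561]
(205, 305) [ 0.5254 -0.2125  0.0733]
(330, 290) [0.6078 0.0183 0.0194]
```

View pics/top_z.png

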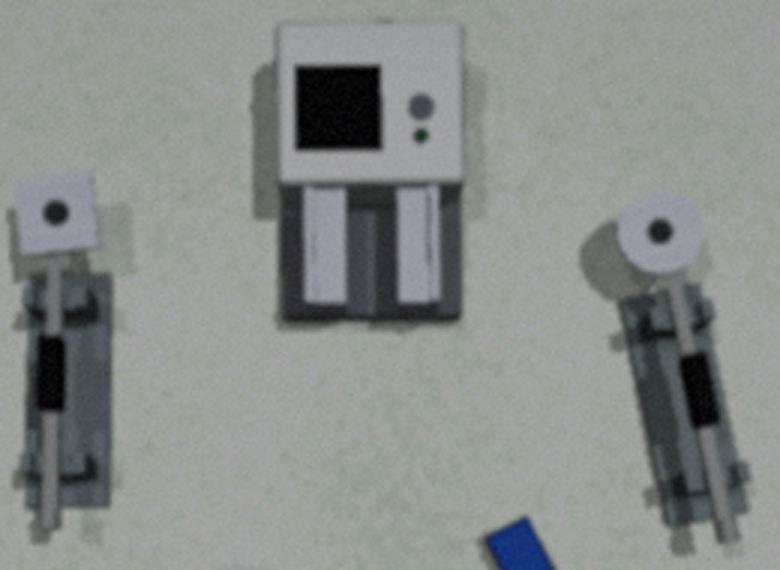

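View pics/scene_z.png

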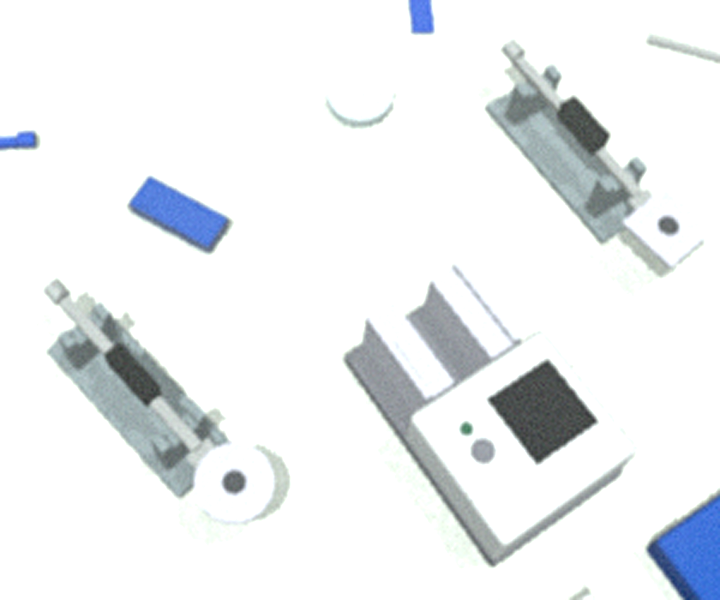

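Top zoom: disc spot at crop (660,231), grip at (700,390), tail knob at (727,535). The rails are the white strips at (325,245) and (417,245). Heights agree with the spec (grip top 0.073, disc top 0.056, rails 0.064). Next: precise poses.

```bash
python3 - <<'E'
import numpy as np,cv2
from h import *
c=dict(np.load('pics/top0.npz')); s=dict(np.load('pics/scene0.npz'))
for nm,im in [('top',c),('scene',s)]:
    P=cloud(im); g=im['image'].astype(int).sum(-1)/3
    X,Y,Z=P[...,0],P[...,1],P[...,2]
    near=(abs(X-.52)<.17)&(abs(Y+.2)<.08)
    def rect(m,name):
        n,l,st,ce=cv2.connectedComponentsWithStats(m.astype('uint8'))
        i=1+np.argmax(st[1:,4]); m=l==i
        p=np.stack([X[m],Y[m]],-1); r=cv2.minAreaRect((p*1000).astype('float32'))
        q=p-p.mean(0);w,V=np.linalg.eigh(q.T@q); a=V[:,1]*np.sign(V[0,1])
        print(nm,name,'n',m.sum(),'mean',p.mean(0).round(4),'z',np.median(Z[m]).round(4),'pca',np.degrees(np.arctan2(a[1],a[0])).round(2),'rect',[np.round(t,1) for t in r])
        return ce[i]
    grip=rect(near&(g<35)&(Z>.066)&(Z<.08)&(abs(X-.52)<.06),'griptop')
    rect(near&(Z>.048)&(Z<.064)&(X<.5),'tail')
    rect(near&(Z>.05)&(Z<.062)&(X>.598),'disc')
    spot=near&(g<60)&(Z>.05)&(Z<.062)&(X>.6)&(abs(X-.632)<.02)
    uv=rect(spot,'spot'); print('  spot ray',onplane(im,*uv,.057).round(4))
    print('  grip ray',onplane(im,*grip,.074).round(4))
    for k,(a,b) in {'L':(.02,.08),'R':(-.06,.0)}.items():
        rect((X>.55)&(X<.672)&(Y>a)&(Y<b)&(Z>.058)&(Z<.0685)&(g>90),'rail'+k)
    m=(X>.66)&(X<.80)&(abs(Y-.01)<.08)&(Z>.066)&(Z<.08); rect(m,'case')
    # plate paddle
    n2=(abs(X-.641)<.05)&(abs(Y-.228)<.05)&(Z>.05)&(Z<.064); rect(n2,'plate')
E
```

```text
top griptop n 212 mean [ 0.5202 -0.2128] z 0.0737 pca 11.28 rect [array([ 520.3, -213.6]), array([50.1, 16.7]), np.float64(11.5)]
top tail n 330 mean [ 0.4601 -0.2261] z 0.0578 pca 11.27 rect [array([ 456.6, -225.6]), array([44.1, 79.2]), np.float64(80.5)]
top disc n 671 mean [ 0.6308 -0.1888] z 0.0571 pca 13.82 rect [array([ 629.6, -187.8]), array([58.5, 62.6]), np.float64(88.9)]
top spot n 52 mean [ 0.6338 -0.1885] z 0.0573 pca -33.69 rect [array([ 634.2, -188.9]), array([15.6, 15.8]), np.float64(0.2)]
  spot ray [ 0.6339 -0.1886  0.057 ]
  grip ray [ 0.5201 -0.2127  0.074 ]
top railL n 251 mean [0.6181 0.0399] z 0.0652 pca 0.95 rect [array([619.2,  42.2]), array([72.2, 18.6]), np.float64(0.7)]
top railR n 226 mean [ 0.6177 -0.0168] z 0.0648 pca 1.85 rect [array([619.8, -18.5]), array([72.4, 16.7]), np.float64(1.0)]
top case n 3326 mean [0.7159 0.0137] z 0.0712 pca 89.24 rect [array([717.8,  13.5]), array([116.1, 128.7]), np.float64(1.0)]
top plate n 763 mean [0.635  0.2296] z 0.0568 pca 0.86 rect [array([628.8, 228.5]), array([75.6, 55.1]), np.float64(7.6)]
scene griptop n 1 mean 
[... 349 characters left out ...]
72.8)]
scene spot n 1 mean [ 0.6305 -0.1891] z 0.0597 pca 0.0 rect [array([ 630.5, -189.1]), array([0., 0.]), np.float64(0.0)]
  spot ray [ 0.6299 -0.1888  0.057 ]
  grip ray [ 0.5181 -0.2211  0.074 ]
scene railL n 548 mean [0.6195 0.0423] z 0.065 pca 1.56 rect [array([619.3,  41.8]), array([84.4, 29.5]), np.float64(4.6)]
scene railR n 507 mean [ 0.6208 -0.0168] z 0.065 pca 0.75 rect [array([620.4, -18.4]), array([83.1, 29.5]), np.float64(1.5)]
scene case n 4484 mean [0.7207 0.0132] z 0.0712 pca -89.01 rect [array([718.6,  15.5]), array([115.6, 129.9]), np.float64(1.4)]
scene plate n 757 mean [0.6362 0.2308] z 0.057 pca -1.49 rect [array([629.8, 230.2]), array([75.2, 56.1]), np.float64(9.1)]
```

```bash
cat >> h.py <<'E'
from scipy.spatial.transform import Rotation as Ro
def delta(s,target_tcp,yaw_x):
    """shift in tool axes to reach target with tool y down and tool x at world yaw (deg)"""
    R=Ro.from_rotvec(s['tcp_rot']).as_matrix(); a=np.radians(yaw_x)
    x=np.array([np.cos(a),np.sin(a),0]);y=np.array([0,0,-1.]);Rt=np.stack([x,y,np.cross(x,y)],1)
    return R.T@(np.array(target_tcp)-s['tool_pos']), Ro.from_matrix(R.T@Rt).as_rotvec(), Rt
def yaw(s):
    R=Ro.from_rotvec(s['tcp_rot']).as_matrix(); return np.degrees(np.arctan2(R[1,0],R[0,0])),R
E
python3 - <<'E'
from workcell import bot; from h import *
s=bot.read_state(); y,R=yaw(s); print(y); print(R.round(3)); print(s['time'])
for Y in (11.3,191.3):
  print(delta(s,[.52,-.213,.25],Y)[:2])
E
```

```text
-14.198970234088678
[[ 0.969 -0.     0.245]
 [-0.245 -0.002  0.969]
 [-0.    -1.    -0.002]]
0.15
(array([ 0.55637094, -0.01841669, -0.75338671]), array([ 1.78384994e-03, -4.45040847e-01, -4.21414878e-04]))
(array([ 0.55637094, -0.01841669, -0.75338671]), array([5.77750926e-04, 2.69655070e+00, 2.44562072e-03]))
```

```bash
python3 -m handwheel '[[0,-0.04,0,0,0,0,1],[0,-0.04,0,0,0,0,1],[0.014,0,-0.019,0,0,0,1],[0.028,0,-0.038,0,0,0,1],[0.028,0,-0.038,0,0,0,1],[0.028,0,-0.038,0,0,0,1],[0.028,0,-0.038,0,0,0,1],[0.028,0,-0.038,0,0,0,1]]'
python3 -m handwheel '[[0.028,0,-0.038,0,0,0,1],[0.028,0,-0.038,0,0,0,1],[0.028,0,-0.038,0,0,0,1],[0.028,0,-0.038,0,0,0,1],[0.028,0,-0.038,0,0,0,1],[0.028,0,-0.038,0,0,0,1],[0.028,0,-0.038,0,0,0,1],[0.028,0,-0.038,0,0,0,1]]'
python3 -m handwheel '[[0.028,0,-0.038,0,0,0,1],[0.028,0,-0.038,0,0,0,1],[0.028,0,-0.038,0,0,0,1],[0.028,0,-0.038,0,0,0,1],[0.028,0,-0.038,0,0,0,1],[0.028,0,-0.038,0,0,0,1],[0,0,0,0,0.18,0,1],[0,0,0,0,0.18,0,1]]'
python3 -m handwheel '[[0,0,0,0,0.18,0,1],[0,0,0,0,0.18,0,1],[0,0,0,0,0.18,0,1],[0,0,0,0,0.18,0,1],[0,0,0,0,0.18,0,1],[0,0,0,0,0.18,0,1],[0,0,0,0,0.18,0,1],[0,0,0,0,0.18,0,1]]'
python3 -m handwheel '[[0,0,0,0,0.18,0,1],[0,0,0,0,0.18,0,1],[0,0,0,0,0.18,0,1],[0,0,0,0,0.18,0,1],[0,0,0,0,0.17,0,1]]'
python3 - <<'E'
from workcell import bot; from h import *
s=bot.read_state(); print(s['time'],s['q'],yaw(s)[0],s['tool_pos'],delta(s,[.52,-.213,.15],191.3)[:2])
E
```

```text
time: 1.15
tool_pos: [0.2639, 0.4124, 0.3109]
tcp_rot: [-1.562, 0.194, -0.194]
wrist_force: [1.3, -0.6, -0.3]
width: 0.994
time: 2.15
tool_pos: [0.4063, 0.0628, 0.3112]
tcp_rot: [-1.562, 0.194, -0.195]
wrist_force: [0.9, -0.3, 0.9]
width: 1.003
time: 3.15
tool_pos: [0.5129, -0.1987, 0.3105]
tcp_rot: [-1.516, 0.483, -0.481]
wrist_force: [-0.3, -0.7, -0.3]
width: 0.998
time: 4.15
tool_pos: [0.5129, -0.1978, 0.3109]
tcp_rot: [-0.941, 1.556, -1.555]
wrist_force: [-0.6, -0.2, -0.8]
width: 0.999
time: 4.78
tool_pos: [0.5129, -0.1978, 0.3109]
tcp_rot: [-0.211, 2.118, -2.117]
wrist_force: [-0.6, 0.1, -0.4]
width: 0.997
4.775 [-4.13403663e-01 -1.35611875e-02  1.76875586e+00 -4.64014223e-05
  1.38713195e+00  9.59316819e-01] -168.6505966597899 [ 0.51288199 -0.1978198   0.31086109] (array([-0.00409237,  0.16085229,  0.01634589]), array([0.00038374, 0.00086213, 0.00062732]))
```

```bash
cat >> h.py <<'E'
def wristcam(optics,bot):
    s=bot.read_state(); c=optics.read_camera("wrist")
    T=np.eye(4);T[:3,:3]=Ro.from_rotvec(s['tcp_rot']).as_matrix();T[:3,3]=s['tool_pos']
    c=dict(c); c["world_from_camera"]=T@c["hand_eye"]; return s,c
E
python3 - <<'E'
from workcell import bot,optics; from h import *
s,c=wristcam(optics,bot); np.savez('pics/w1.npz',**c); cv2.imwrite('pics/w1.png',c['image'][:,:,::-1])
E
```

```text
(no output)
```

View pics/w1.png

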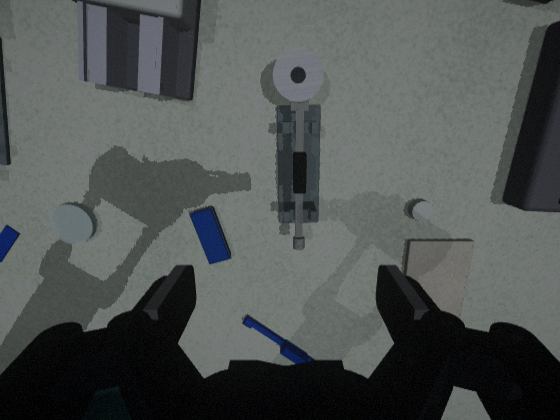

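The wrist view shows the disc spot at (298,75), grip at (300,172), tail knob at (299,242) and rails at (97,45) and (150,55). The jaws are aligned with the grip.

```bash
cat > m.py <<'E'
from h import *
def meas(c,nm,fine=True):
    P=cloud(c); g=c['image'].astype(int).sum(-1)/3; X,Y,Z=P[...,0],P[...,1],P[...,2]
    near=(X>.4)&(X<.70)&(abs(Y+.2)<.08)
    def big(m):
        n,l,st,ce=cv2.connectedComponentsWithStats(m.astype('uint8')); i=1+np.argmax(st[1:,4]); return l==i,ce[i]
    out={}
    for t in (25,35,45):
        try:
            m,ce=big(near&(g<t)&(Z>.069)&(Z<.079)&(X<.57)); r=cv2.minAreaRect(np.argwhere(m)[:,::-1].astype('float32'))
            print(nm,'grip',t,m.sum(),ce.round(1),onplane(c,*ce,.074).round(4),'rectc',onplane(c,*r[0],.074).round(4),'ptsmean',P[m].mean(0).round(4))
        except Exception as e: print(e)
    m,ce=big(near&(Z>.05)&(Z<.064)&(X>.598)&(g>70)); 
    q=cv2.convexHull(np.argwhere(m)[:,::-1].astype('float32')); (cc,r)=cv2.minEnclosingCircle(q)
    e=cv2.fitEllipse(q)
    print(nm,'disc circ',onplane(c,*cc,.057).round(4),'r',r,'ell',onplane(c,*e[0],.057).round(4),e[1])
    u0,v0=map(int,cc); w=np.zeros_like(m); w[v0-int(.55*r):v0+int(.55*r),u0-int(.55*r):u0+int(.55*r)]=1
    m,ce=big(w&(g<g[w>0].min()*.5+.5*np.median(g[w>0]))); print(nm,'spot',ce.round(1),m.sum(),onplane(c,*ce,.057).round(4))
E
python3 - <<'E'
from m import *
for n in ['top0','scene0','w1']:
    c=dict(np.load(f'pics/{n}.npz')); 
    if n=='scene0': c['image']=(c['image']*.6).astype('uint8')
    meas(c,n)
c=dict(np.load('pics/w1.npz'));P=cloud(c);g=c['image'].astype(int).sum(-1)/3
X,Y,Z=P[...,0],P[...,1],P[...,2]
for uv in [(97,45),(150,55),(120,55),(298,75),(300,172),(299,242)]: print(uv,P[uv[1],uv[0]].round(4),g[uv[1],uv[0]])
# knob
k=(Z>.045)&(Z<.08)&(abs(Y+.235)<.02)&(X<.45)&(X>.39);print('knob',k.sum(),P[k].mean(0))
for nm,mm in [('L',(Y>.02)&(Y<.07)),('R',(Y<.0)&(Y>-.06))]:
    k=mm&(X>.55)&(X<.68)&(Z>.058)&(Z<.069)&(g>60)
    print(nm,k.sum(),P[k].mean(0).round(4),P[k].min(0).round(4),P[k].max(0).round(4), np.polyfit(X[k],Y[k],1))
E
```

```text
top0 grip 25 185 [383.2 169.6] [ 0.5202 -0.2131  0.074 ] rectc [ 0.5202 -0.2131  0.074 ] ptsmean [ 0.5202 -0.2131  0.0739]
top0 grip 35 197 [383.4 169.6] [ 0.5202 -0.2133  0.074 ] rectc [ 0.5202 -0.2132  0.074 ] ptsmean [ 0.5202 -0.2134  0.0739]
top0 grip 45 197 [383.4 169.6] [ 0.5202 -0.2133  0.074 ] rectc [ 0.5202 -0.2132  0.074 ] ptsmean [ 0.5202 -0.2134  0.0739]
top0 disc circ [ 0.6302 -0.189   0.057 ] r 15.117992401123047 ell [ 0.6324 -0.1893  0.057 ] (27.356698989868164, 29.43364715576172)
top0 spot [369.6 116.7] 49 [ 0.6338 -0.1888  0.057 ]
scene0 grip 25 24 [207.5 309.2] [ 0.5351 -0.2124  0.074 ] rectc [ 0.5349 -0.2122  0.074 ] ptsmean [ 0.5351 -0.2124  0.074 ]
scene0 grip 35 209 [204.8 304.3] [ 0.5242 -0.2122  0.074 ] rectc [ 0.5246 -0.2123  0.074 ] ptsmean [ 0.5241 -0.2122  0.0738]
scene0 grip 45 224 [204.7 303.9] [ 0.5236 -0.212   0.074 ] rectc [ 0.5237 -0.2119  0.074 ] ptsmean [ 0.5234 -0.212   0.0737]
scene0 disc circ [ 0.6306 -0.1893  0.057 ] r 19.006677627563477 ell [ 0.632  -0.1881  0.057 ] (33.35514831542969, 36.948974609375)
scene0 spot [247.2 350.4] 72 [ 0.634  -0.
[... 426 characters left out ...]
686340332 ell [ 0.6319 -0.1883  0.057 ] (49.92209243774414, 63.005638122558594)
w1 spot [297.6  74.6] 197 [ 0.6343 -0.1875  0.057 ]
(97, 45) [0.6191 0.0407 0.0651] 107.33333333333333
(150, 55) [ 0.6204 -0.0192  0.0664] 110.33333333333333
(120, 55) [0.6161 0.0307 0.034 ] 45.333333333333336
(298, 75) [ 0.634  -0.1879  0.0571] 35.333333333333336
(300, 172) [ 0.5244 -0.2132  0.0728] 17.666666666666668
(299, 242) [ 0.4295 -0.2325  0.0645] 85.0
knob 228 [ 0.43306994 -0.23085276  0.061063  ]
L 1607 [0.6207 0.0415 0.065 ] [0.5786 0.0225 0.062 ] [0.6641 0.0583 0.069 ] [0.01527637 0.0320523 ]
R 1436 [ 0.6246 -0.0162  0.065 ] [ 0.5802 -0.0508  0.0621] [ 0.679  -0.0007  0.069 ] [-0.06327541  0.02333724]
```

```bash
python3 -m handwheel '[[-0.003,0.02,0.008,0,0,0,1],[-0.0035,0.03,0.0083,0,0,0,1],[0,0.04,0,0,0,0,1],[0,0.04,0,0,0,0,1],[0,0.03,0,0,0,0,1],[0,0.01,0,0,0,0,1],[0,0,0,0,0,0,1]]'
python3 - <<'E'
from workcell import bot,optics; from m import *
s,c=wristcam(optics,bot); np.savez('pics/w2.npz',**c); cv2.imwrite('pics/w2.png',c['image'][:,:,::-1])
print(s['tool_pos'],delta(s,[.5225,-.2125,.041],191.3)[:2]); meas(c,'w2')
E
```

```text
time: 5.7
tool_pos: [0.5222, -0.2124, 0.1401]
tcp_rot: [-0.219, 2.115, -2.113]
wrist_force: [0.1, -0.6, 0.7]
width: 0.995
[ 0.52220429 -0.21243935  0.14012168] (array([-0.00044873,  0.09912084,  0.00023717]), array([0.00117985, 0.00769623, 0.00173525]))
w2 grip 25 1471 [286.7 221.7] [ 0.5246 -0.2124  0.074 ] rectc [ 0.5245 -0.2126  0.074 ] ptsmean [ 0.5241 -0.2125  0.0734]
w2 grip 35 1486 [286.7 221.8] [ 0.5246 -0.2124  0.074 ] rectc [ 0.5245 -0.2126  0.074 ] ptsmean [ 0.5241 -0.2125  0.0734]
w2 grip 45 1486 [286.7 221.8] [ 0.5246 -0.2124  0.074 ] rectc [ 0.5245 -0.2126  0.074 ] ptsmean [ 0.5241 -0.2125  0.0734]
w2 disc circ [ 0.6317 -0.1913  0.057 ] r 58.57697296142578 ell [ 0.6325 -0.1885  0.057 ] (89.4639663696289, 115.67294311523438)
w2 spot [283.8  51.5] 648 [ 0.6343 -0.1876  0.057 ]
```

View pics/w2.png

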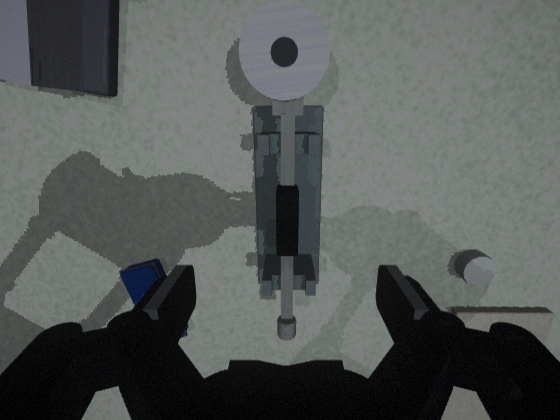

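The paddle is vertical in the image (grip (287,222), knob (287,327)), so the yaw matches. The disc spot at (284,52) is about 2 mm off the axis. I'll descend and pinch.

```bash
python3 -m handwheel '[[-0.0015,0.02,0,0,0,0,1],[0,0.03,0,0,0,0,1],[0,0.025,0,0,0,0,1],[0,0.015,0,0,0,0,1],[0,0.009,0,0,0,0,1],[0,0,0,0,0,0,1]]'
python3 -m handwheel '[[0,0,0,0,0,0,0.5],[0,0,0,0,0,0,0.4],[0,0,0,0,0,0,0.3],[0,0,0,0,0,0,0.25],[0,0,0,0,0,0,0.2],[0,0,0,0,0,0,0.15],[0,0,0,0,0,0,0.1],[0,0,0,0,0,0,0.05]]' 40
python3 -m handwheel '[[0,0,0,0,0,0,0],[0,0,0,0,0,0,0],[0,0,0,0,0,0,0]]' 80
python3 - <<'E'
from workcell import bot,optics; from m import *
s,c=wristcam(optics,bot); np.savez('pics/w3.npz',**c); cv2.imwrite('pics/w3.png',c['image'][:,:,::-1])
print(s); meas(c,'w3')
E
```

```text
time: 6.5
tool_pos: [0.5242, -0.2122, 0.042]
tcp_rot: [-0.217, 2.114, -2.114]
wrist_force: [0.2, -0.5, -0.5]
width: 1.003
time: 7.5
tool_pos: [0.5245, -0.2124, 0.0425]
tcp_rot: [-0.216, 2.114, -2.114]
wrist_force: [-0.2, -0.4, 2.4]
width: 0.184
time: 7.88
tool_pos: [0.5246, -0.2124, 0.0426]
tcp_rot: [-0.216, 2.113, -2.114]
wrist_force: [-0.4, -1.3, 4.1]
width: 0.175
{'time': 7.875, 'q': array([-4.28745570e-01,  2.49111666e-01,  2.00292491e+00, -5.71352998e-05,
        8.88897818e-01,  9.38297144e-01]), 'joint_vel': array([ 4.84397957e-04, -9.48073052e-04,  2.41324729e-06,  3.69845204e-04,
       -1.03104854e-03, -6.35819305e-04]), 'joint_torque': array([ 2.79278392e-01, -4.11759639e+01, -2.79745692e+01,  1.26392506e-01,
       -1.00131298e-01, -9.87193314e-03]), 'tool_pos': array([ 0.52456712, -0.21242044,  0.04263968]), 'tcp_rot': array([-0.21556191,  2.11347867, -2.11426784]), 'wrist_force': array([-0.35927299, -1.27615677,  4.13362332]), 'torque': array([-0.03417514,  0.1103968 , -0.00405228]), 'width': 0.17538367187086976}
w3 grip 25 4127 [285.5 300.7] [ 0.5262 -0.2118  0.074 ] rectc [ 0.5258 -0.2121  0.074 ] ptsmean [ 0.5254 -0.212   0.0735]
w3 grip 35 4132 [285.5 300.7] [ 0.5262 -0.2118  0.074 ] rectc [ 0.5258 -0.2119  0.074 ] ptsmean [ 0.5254 -0.212   0.0735]
w3 grip 45 4568 [285.5 298.9] [ 0.527  -0.2117  0.074 ] rectc [ 0.5259 -0.212   0.074 ] ptsmean [ 0.5262 -0.2118  0.0735]
w3 disc circ [ 0.6248 -0.1891  0.057 ] r 90.02243041992188 ell [ 0.6499 -0.1819  0.057 ] (174.5168914794922, 343.79351806640625)Traceback (most recent call last):
  File "<stdin>", line 3, in <module>
  File "m.py", line 18, in meas
    m,ce=big(w&(g<g[w>0].min()*.5+.5*np.median(g[w>0]))); print(nm,'spot',ce.round(1),m.sum(),onplane(c,*ce,.057).round(4))
                  ~~~~~~~~~~^^
    return umr_minimum(a, axis, None, out, keepdims, initial, where)
ValueError: zero-size array to reduction operation minimum which has no identity
```

View pics/w3.png

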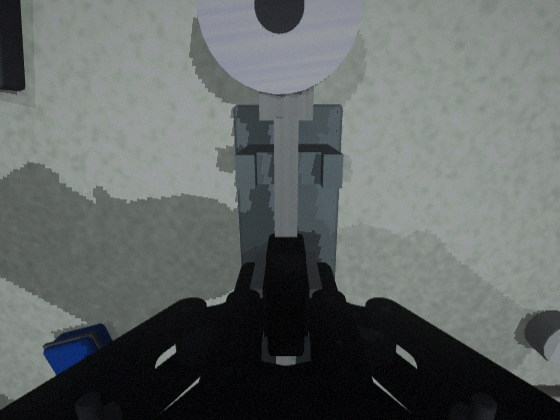

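Gripped, with the opening at 0.175 (about 15 mm). The neck is still centred at u≈286. I'll lift gently.

```bash
python3 -m handwheel '[[0,-0.001,0,0,0,0,0],[0,-0.002,0,0,0,0,0],[0,-0.003,0,0,0,0,0],[0,-0.003,0,0,0,0,0],[0,-0.003,0,0,0,0,0],[0,-0.002,0,0,0,0,0],[0,-0.001,0,0,0,0,0]]' 90
python3 -m handwheel '[[0,-0.003,0,0,0,0,0],[0,-0.006,0,0,0,0,0],[0,-0.009,0,0,0,0,0],[0,-0.010,0,0,0,0,0],[0,-0.009,0,0,0,0,0],[0,-0.006,0,0,0,0,0],[0,-0.003,0,0,0,0,0],[0,0,0,0,0,0,0]]' 90
python3 - <<'E'
from workcell import bot,optics; from m import *
s,c=wristcam(optics,bot); np.savez('pics/w4.npz',**c); cv2.imwrite('pics/w4.png',c['image'][:,:,::-1])
print(s['time'],s['tool_pos'],yaw(s)[0],s['wrist_force'],s['torque'],s['width'])
t=optics.read_camera('scene');np.savez('pics/s4.npz',**t)
cv2.imwrite('pics/s4.png',cv2.resize(t['image'][150:400,150:450],None,fx=2.4,fy=2.4)[:,:,::-1])
for n,c in (('w',c),('s',t)):
  P=cloud(c);X,Y,Z=P[...,0],P[...,1],P[...,2]; g=c['image'].astype(int).sum(-1)
  m=(X>.598)&(X<.68)&(abs(Y+.19)<.045)&(Z>.09)&(Z<.13); q=P[m]; A=np.c_[q[:,:2]-[.634,-.188],np.ones(len(q))]; print(n,m.sum(),np.linalg.lstsq(A,q[:,2],rcond=None)[0])
E
```

```text
time: 8.8
tool_pos: [0.5244, -0.2123, 0.0576]
tcp_rot: [-0.216, 2.114, -2.114]
wrist_force: [-0.6, 0.5, -0.9]
width: 0.175
time: 9.8
tool_pos: [0.5243, -0.2123, 0.1034]
tcp_rot: [-0.216, 2.114, -2.114]
wrist_force: [0.3, -0.0, -1.4]
width: 0.172
9.8 [ 0.52432832 -0.21225861  0.1034354 ] -168.32247040427396 [ 0.29295912 -0.01575602 -1.35682868] [0.00697673 0.02749991 0.01030098] 0.1716204388457905
w 13361 [0.07207979 0.02039731 0.11808256]
s 1053 [0.01143595 0.00970983 0.11706693]
```

View pics/w4.png

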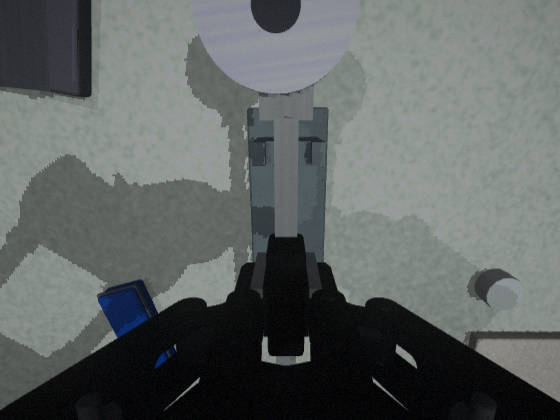

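View pics/s4.png

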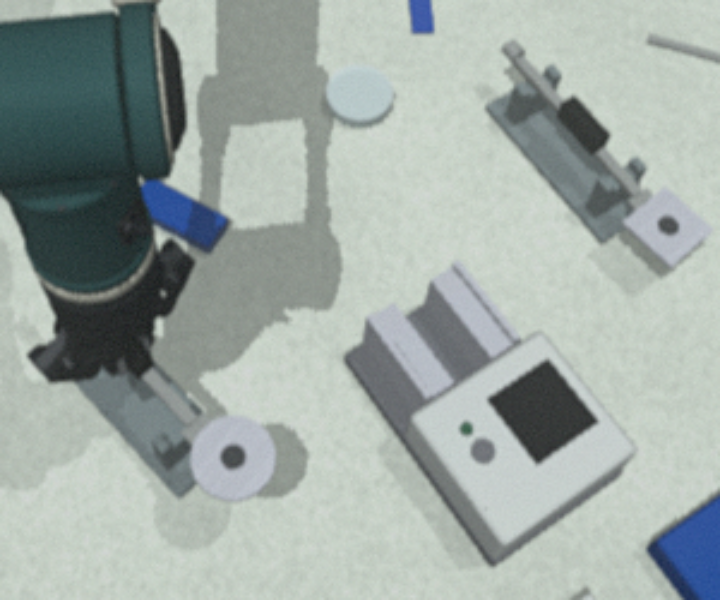

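Level and held. The disc spot moved slightly, to (275,5), so I'll remeasure it at the nest. Now I turn to the reader yaw and carry it over.

```bash
python3 -m handwheel '[[0,0,0,0,0.01,0,0],[0,0,0,0,0.025,0,0],[0,0,0,0,0.035,0,0],[0,0,0,0,0.04,0,0],[0,0,0,0,0.035,0,0],[0,0,0,0,0.025,0,0],[0,0,0,0,0.015,0,0],[0,0,-0.004,0,0,0,0]]'
python3 -m handwheel '[[0,0,-0.009,0,0,0,0],[0.002,0,-0.014,0,0,0,0],[0.003,0,-0.019,0,0,0,0],[0.003,0,-0.024,0,0,0,0],[0.003,0,-0.026,0,0,0,0],[0.003,0,-0.026,0,0,0,0],[0.001,0,-0.025,0,0,0,0],[0,0,-0.022,0,0,0,0]]'
python3 -m handwheel '[[0,0,-0.018,0,0,0,0],[0,0,-0.014,0,0,0,0],[0,0,-0.010,0,0,0,0],[0,0,-0.006,0,0,0,0],[0,0,-0.002,0,0,0,0],[0,0,0,0,0,0,0],[0,0,0,0,0,0,0]]'
python3 - <<'E'
from workcell import bot,optics; from m import *
s,c=wristcam(optics,bot); np.savez('pics/w5.npz',**c); cv2.imwrite('pics/w5.png',c['image'][:,:,::-1])
print(s['time'],s['tool_pos'],yaw(s)[0],s['wrist_force'],s['torque'],s['width'])
t=optics.read_camera('scene');np.savez('pics/s5.npz',**t)
u=optics.read_camera('top');np.savez('pics/t5.npz',**u)
a=cv2.resize(t['image'][200:400,230:430],None,fx=2,fy=2);b=cv2.resize(u['image'][30:230,180:380],None,fx=2,fy=2)
cv2.imwrite('pics/st5.png',np.clip(np.hstack([a,b*1.5]),0,255)[:,:,::-1])
E
```

```text
time: 10.9
tool_pos: [0.5242, -0.2083, 0.1033]
tcp_rot: [-0.02, 2.212, -2.212]
wrist_force: [0.6, -0.7, -1.3]
width: 0.172
time: 11.9
tool_pos: [0.5053, -0.0415, 0.1033]
tcp_rot: [-0.022, 2.212, -2.211]
wrist_force: [0.5, 0.7, -1.1]
width: 0.174
time: 12.78
tool_pos: [0.5052, 0.006, 0.1033]
tcp_rot: [-0.02, 2.212, -2.212]
wrist_force: [0.5, -0.3, -1.2]
width: 0.173
12.775 [0.50521405 0.00604338 0.10327975] -178.95220207651462 [ 0.53034122 -0.26709126 -1.21735483] [-0.03186681  0.05213745  0.00933881] 0.17310794626723375[ WARN:0@2.472] global loadsave.cpp:1063 imwrite_ Unsupported depth image for selected encoder is fallbacked to CV_8U.
```

View pics/w5.png

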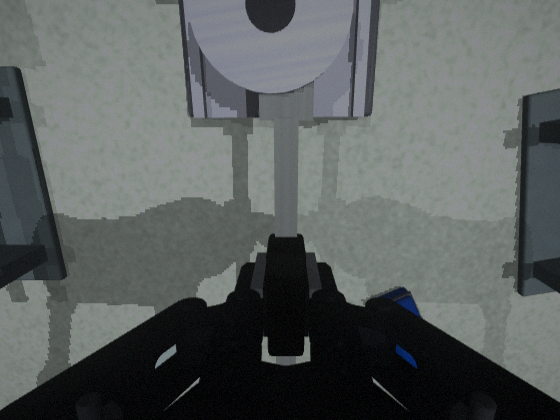

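View pics/st5.png

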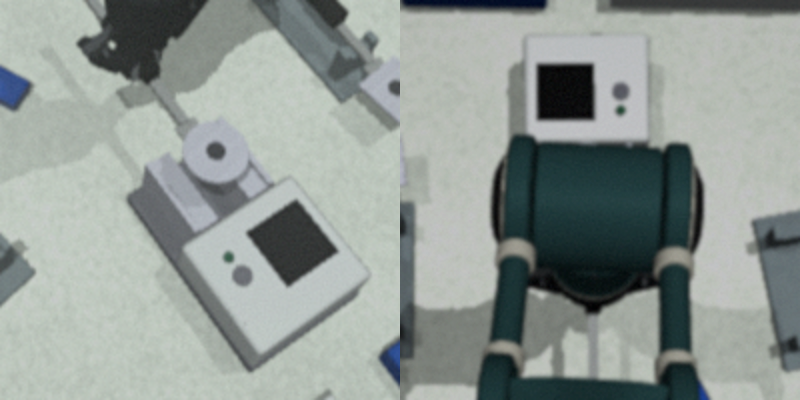

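The disc spot has crept left on the blade, from about u=279 to 270 (about 3.5 mm), while the blade stays at u=286. I'll check whether this is a static creep or tilt, and measure the nest.

```bash
cat > n.py <<'E'
from m import *
def spot(c,z):
    g=c['image'].astype(int).sum(-1)/3
    w=np.zeros(g.shape,bool); w[0:60,200:340]=1
    m=(w&(g<48)).astype('uint8'); n,l,st,ce=cv2.connectedComponentsWithStats(m); 
    i=1+np.argmax(st[1:,4]); p=np.argwhere(l==i)[:,::-1]; 
    # circle fit excluding top border
    e=cv2.findContours((l==i).astype('uint8'),cv2.RETR_EXTERNAL,cv2.CHAIN_APPROX_NONE)[0][0][:,0].astype(float)
    e=e[e[:,1]>1]; A=np.c_[2*e,np.ones(len(e))]; x=np.linalg.lstsq(A,(e**2).sum(1),rcond=None)[0]; 
    return x[:2],np.sqrt(x[2]+x[0]**2+x[1]**2),onplane(c,*x[:2],z)
def discedge(c,z):
    pass
E
python3 - <<'E'
from n import *
from workcell import bot,optics
for n in ['w3','w4','w5']:
    c=dict(np.load(f'pics/{n}.npz')); print(n,spot(c,{'w3':.057}.get(n,.1175)))
    P=cloud(c); print([P[110,u].round(4) for u in (264,286,308)], [P[30,u].round(4) for u in (215,250,320,345)])
s,c=wristcam(optics,bot); np.savez('pics/w6.npz',**c); print(s['time'],spot(c,.1175),(yaw(s)[1]).round(4).tolist())
E
```

```text
w3 (array([279.16103438,   7.44533026]), np.float64(23.599204463114365), array([ 0.63341223, -0.18740079,  0.057     ]))
[array([ 0.5978, -0.1881,  0.0527]), array([ 0.5996, -0.1969,  0.052 ]), array([ 0.6014, -0.2057,  0.0526])] [array([ 0.6216, -0.1657,  0.0569]), array([ 0.6242, -0.1783,  0.0567]), array([ 0.6294, -0.2035,  0.0571]), array([ 0.6315, -0.2126,  0.0561])]
w4 (array([275.56293538,   7.24581776]), np.float64(23.48176498956329), array([ 0.63305198, -0.18593555,  0.1175    ]))
[array([ 0.5976, -0.188 ,  0.1131]), array([ 0.5993, -0.1967,  0.114 ]), array([ 0.6012, -0.2055,  0.1137])] [array([ 0.6212, -0.1658,  0.1188]), array([ 0.624 , -0.1782,  0.1177]), array([ 0.6292, -0.2033,  0.1177]), array([ 0.6311, -0.2124,  0.1172])]
w5 (array([270.10596046,   7.07520885]), np.float64(23.729365466263005), array([0.61686668, 0.01376535, 0.1175    ]))
[array([0.5816, 0.0164, 0.113 ]), array([0.5818, 0.0074, 0.1128]), array([ 0.582 , -0.0016,  0.1123])] [array([0.6092, 0.034 , 0.1173]), array([0.6097, 0.0212, 0.1164]), array([ 0.6098, -0.0045,  0.1179]), array([ 0.6098, -0.0136,  0.1185])]
12.925 (array([270.12721246,   7.05352422]), np.float64(23.721654646995937), array([0.61683388, 0.01383944, 0.1175    ])) [[-0.9998, 0.0, 0.0183], [-0.0183, -0.0001, -0.9998], [-0.0, -1.0, 0.0001]]
```

```bash
python3 - <<'E'
from n import *
for n in ['top0','scene0','w1','w5']:
    c=dict(np.load(f'pics/{n}.npz')); P=cloud(c).reshape(-1,3)
    a=np.radians(1.1); o=np.array([.62,.0117])
    q=P[:,:2]-o; x=q@[np.cos(a),np.sin(a)]; y=q@[-np.sin(a),np.cos(a)]; z=P[:,2]
    m=(z>.062)&(z<.068)&(abs(x)<.05)&(abs(y)<.055)
    L=m&(y>0)&(abs(x)<.038);R=m&(y<0)&(abs(x)<.038)
    print(n,'L in/out',np.percentile(y[L],[2,98]).round(4),'R',np.percentile(y[R],[2,98]).round(4), 'x',np.percentile(x[m&(abs(y)<.035)],[1,99]).round(4))
    lip=(z>.0695)&(abs(x)<.03)&(abs(y)<.06); print('  lips',np.percentile(y[lip&(y>0)],[5,50,95]).round(4) if (lip&(y>0)).sum() else '',np.percentile(y[lip&(y<0)],[5,50,95]).round(4) if (lip&(y<0)).sum() else '')
    cs=(z>.069)&(z<.078)&(x>.03)&(x<.2)&(abs(y)<.08); 
    if cs.sum(): print('  case x',np.percentile(x[cs],[.5,99]).round(4),'y',np.percentile(y[cs],[1,99]).round(4))
    for lo in (-.03,0,.02):
        b=(abs(x-lo)<.01)&m; print('   yaw check',lo,np.median(y[b&(y>0)]).round(4) if (b&(y>0)).any() else None,np.median(y[b&(y<0)]).round(4) if (b&(y<0)).any() else None)
E
```

```text
top0 L in/out [0.0191 0.0399] R [-0.0389 -0.018 ] x [-0.0422  0.0429]
  lips [0.0415 0.0436 0.0458] [-0.0446 -0.0424 -0.04  ]
  case x [0.0355 0.1516] y [-0.0618  0.0621]
   yaw check -0.03 0.0296 -0.03
   yaw check 0 0.0295 -0.0283
   yaw check 0.02 0.0295 -0.0284
scene0 L in/out [0.0197 0.0426] R [-0.0444 -0.0164] x [-0.0409  0.0418]
  lips [0.0413 0.0443 0.0474] [-0.0443 -0.0417 -0.0388]
  case x [0.0355 0.154 ] y [-0.0605  0.0639]
   yaw check -0.03 0.0305 -0.0273
   yaw check 0 0.0304 -0.027
   yaw check 0.02 0.031 -0.0271
w1 L in/out [0.0187 0.0417] R [-0.0451 -0.0172] x [-0.0394  0.0423]
  lips [0.0407 0.0437 0.0469] [-0.0451 -0.0422 -0.0391]
  case x [0.0302 0.0577] y [-0.0618  0.0465]
   yaw check -0.03 0.0302 -0.0281
   yaw check 0 0.0305 -0.028
   yaw check 0.02 0.0303 -0.0278
w5 L in/out [0.0191 0.0408] R [-0.0393 -0.0193] x [-0.0406 -0.0066]
  lips [0.0015 0.0156 0.0448] [-0.0433 -0.014  -0.0014]
   yaw check -0.03 0.0309 -0.0293
   yaw check 0 0.0408 -0.0374
   yaw check 0.02 None -0.0388
```

The tool is level and the disc isn't creeping statically, so the slip comes from accelerations. The nest centre measures ≈(0.6203, 0.0125) and the disc ≈(0.6168, 0.0138), but the disc is ~6 mm off the blade axis, which leaves the blade only ~1 mm in the slot. I'll nudge it back: an easy move to -y, then a brisker start to +y with a soft stop.

```bash
python3 -m handwheel '[[0,0,0.001,0,0,0,0],[0,0,0.002,0,0,0,0],[0,0,0.003,0,0,0,0],[0,0,0.004,0,0,0,0],[0,0,0.004,0,0,0,0],[0,0,0.003,0,0,0,0],[0,0,0.002,0,0,0,0],[0,0,0.001,0,0,0,0]]'
python3 - <<'E'
from n import *
from workcell import bot,optics
s,c=wristcam(optics,bot); print(s['time'],s['tool_pos'],spot(c,.1175))
E
python3 -m handwheel '[[0,0,-0.009,0,0,0,0],[0,0,-0.007,0,0,0,0],[0,0,-0.005,0,0,0,0],[0,0,-0.003,0,0,0,0],[0,0,-0.002,0,0,0,0],[0,0,-0.001,0,0,0,0],[0,0,0,0,0,0,0]]'
python3 - <<'E'
from n import *
from workcell import bot,optics
s,c=wristcam(optics,bot); print(s['time'],s['tool_pos'],spot(c,.1175))
E
```

```text
time: 13.98
tool_pos: [0.5055, -0.0137, 0.1033]
tcp_rot: [-0.021, 2.212, -2.212]
wrist_force: [1.1, -0.6, -1.2]
width: 0.173
13.975 [ 0.50552973 -0.01370011  0.10328083] (array([270.12850329,   7.03477522]), np.float64(23.71667732777013), array([ 0.61719294, -0.00595562,  0.1175    ]))
time: 14.9
tool_pos: [0.505, 0.0134, 0.1033]
tcp_rot: [-0.021, 2.212, -2.212]
wrist_force: [0.2, -0.0, -1.0]
width: 0.172
14.9 [0.50503652 0.01339329 0.10329084] (array([270.42260128,   7.25043008]), np.float64(23.5545691110636), array([0.61663637, 0.02105372, 0.1175    ]))
```

```bash
python3 -m handwheel '[[0,0,0.002,0,0,0,0],[0,0,0.004,0,0,0,0],[0,0,0.006,0,0,0,0],[0,0,0.007,0,0,0,0],[0,0,0.007,0,0,0,0],[0,0,0.006,0,0,0,0],[0,0,0.004,0,0,0,0],[0,0,0.002,0,0,0,0]]'
python3 -m handwheel '[[0,0,-0.018,0,0,0,0],[0,0,-0.013,0,0,0,0],[0,0,-0.009,0,0,0,0],[0,0,-0.006,0,0,0,0],[0,0,-0.004,0,0,0,0],[0,0,-0.002,0,0,0,0],[0,0,0,0,0,0,0]]'
python3 - <<'E'
from n import *
from workcell import bot,optics
s,c=wristcam(optics,bot); print(s['time'],s['tool_pos'],spot(c,.1175))
E
```

```text
time: 15.95
tool_pos: [0.5057, -0.0249, 0.1033]
tcp_rot: [-0.02, 2.212, -2.212]
wrist_force: [0.2, -0.3, -1.6]
width: 0.175
time: 16.82
tool_pos: [0.5048, 0.0274, 0.1033]
tcp_rot: [-0.021, 2.212, -2.212]
wrist_force: [0.2, 0.2, -0.5]
width: 0.176
16.825 [0.50478329 0.02737173 0.10327753] (array([275.86220048,   7.1853046 ]), np.float64(23.64342008704111), array([0.61643368, 0.03307753, 0.1175    ]))
```

That worked: the spot went from 270 to 275.9. I'll repeat it once, slightly stronger.

```bash
python3 -m handwheel '[[0,0,0.002,0,0,0,0],[0,0,0.005,0,0,0,0],[0,0,0.008,0,0,0,0],[0,0,0.010,0,0,0,0],[0,0,0.010,0,0,0,0],[0,0,0.008,0,0,0,0],[0,0,0.005,0,0,0,0],[0,0,0.002,0,0,0,0]]'
python3 -m handwheel '[[0,0,-0.020,0,0,0,0],[0,0,-0.014,0,0,0,0],[0,0,-0.009,0,0,0,0],[0,0,-0.006,0,0,0,0],[0,0,-0.004,0,0,0,0],[0,0,-0.002,0,0,0,0],[0,0,0,0,0,0,0]]'
python3 - <<'E'
from n import *
from workcell import bot,optics
s,c=wristcam(optics,bot); np.savez('pics/w7.npz',**c); cv2.imwrite('pics/w7.png',c['image'][:,:,::-1]);print(s['time'],s['tool_pos'],yaw(s)[0],spot(c,.1175)); P=cloud(c); print([P[110,u].round(4) for u in (264,286,308)])
E
```

```text
time: 17.88
tool_pos: [0.5057, -0.0229, 0.1033]
tcp_rot: [-0.02, 2.212, -2.212]
wrist_force: [-0.5, -0.1, -2.7]
width: 0.174
time: 18.75
tool_pos: [0.5047, 0.0324, 0.1033]
tcp_rot: [-0.021, 2.212, -2.212]
wrist_force: [-0.0, -1.1, -1.6]
width: 0.173
18.75 [0.50467037 0.03236191 0.1032767 ] -178.92004000209295 (array([282.68999686,   7.24778378]), np.float64(23.575421702038067), array([0.61634504, 0.03561319, 0.1175    ]))
[array([0.5811, 0.0427, 0.113 ]), array([0.5812, 0.0338, 0.113 ]), array([0.5814, 0.0248, 0.113 ])]
```

View pics/w7.png

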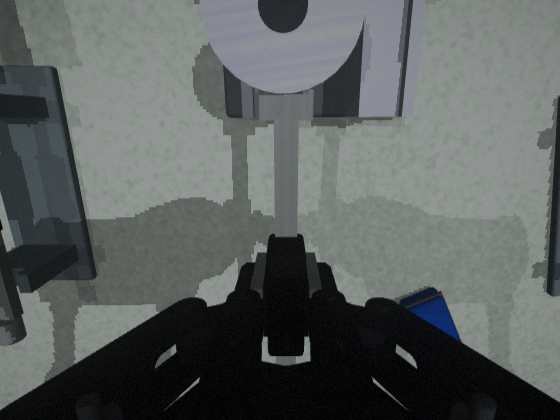

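The disc is now within ~1.2 mm of the blade axis. Next, a gentle move over the nest.

```bash
python3 -m handwheel '[[0,0,0.001,0,0,0,0],[-0.0005,0,0.003,0,0,0,0],[-0.001,0,0.004,0,0,0,0],[-0.001,0,0.005,0,0,0,0],[-0.0005,0,0.005,0,0,0,0],[-0.0005,0,0.003,0,0,0,0],[0,0,0.002,0,0,0,0],[0,0,0,0,0,0,0]]'
python3 - <<'E'
from n import *
from workcell import bot,optics
s,c=wristcam(optics,bot); np.savez('pics/w8.npz',**c); cv2.imwrite('pics/w8.png',c['image'][:,:,::-1]);print(s['time'],s['tool_pos'],yaw(s)[0],spot(c,.1175))
P=cloud(c)
print('blade',P[110,286]); a=np.radians(1.1); o=np.array([.6203,.0125])
P=P.reshape(-1,3);q=P[:,:2]-o; x=q@[np.cos(a),np.sin(a)]; y=q@[-np.sin(a),np.cos(a)]; z=P[:,2]
m=(z>.062)&(z<.068)&(abs(x+.035)<.006)
print(np.percentile(y[m&(y>0)],[2,98]),np.percentile(y[m&(y<0)],[2,98]))
t=optics.read_camera('scene');np.savez('pics/s8.npz',**t)
cv2.imwrite('pics/s8.png',cv2.resize(t['image'][200:400,230:430],None,fx=3,fy=3,interpolation=cv2.INTER_CUBIC)[:,:,::-1])
P=cloud(t);X,Y,Z=P[...,0],P[...,1],P[...,2]
d=(Z>.112)&(Z<.124)&(abs(X-.62)<.04)&(abs(Y-.0125)<.04)&(t['image'].sum(-1)>200); A=P[d]; print(d.sum(),A.mean(0),A.min(0),A.max(0))
m=d&(0==0); q=A; B=np.c_[q[:,:2]-[.62,.0125],np.ones(len(q))]; print('plane',np.linalg.lstsq(B,q[:,2],rcond=None)[0])
E
```

```text
time: 19.8
tool_pos: [0.5086, 0.0094, 0.1033]
tcp_rot: [-0.02, 2.212, -2.212]
wrist_force: [0.7, 0.2, -1.5]
width: 0.172
19.8 [0.50857907 0.00938139 0.10328505] -178.93901847278508 (array([282.511053  ,   7.17091752]), np.float64(23.771006575408514), array([0.6202803 , 0.01265791, 0.1175    ]))
blade [0.58515427 0.01075368 0.11329546]
[0.01805061 0.03988212] [-0.04019093 -0.01835596]
877 [0.61887027 0.012883   0.11741555] [ 0.5801538  -0.01583947  0.11203952] [0.65040399 0.04410166 0.12229558]
plane [0.01808174 0.00977096 0.11743224]
```

View pics/w8.png

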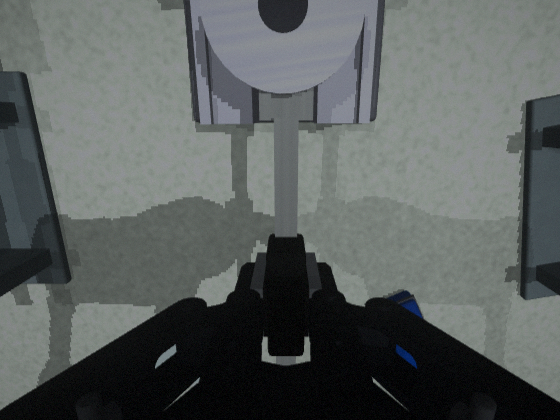

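View pics/s8.png

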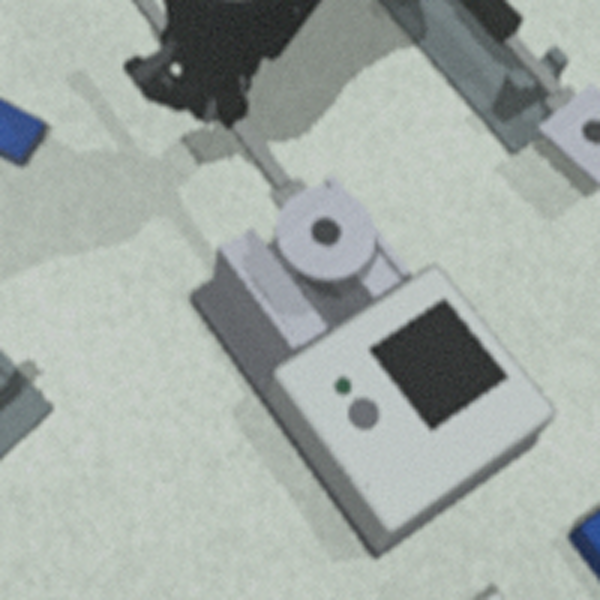

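Disc at (0.6203, 0.0127), level, with blade and rails symmetric. Lowering in, soft near contact.

```bash
python3 -m handwheel '[[0,0.002,0,0,0,0,0],[0,0.005,0,0,0,0,0],[0,0.007,0,0,0,0,0],[0,0.008,0,0,0,0,0],[0,0.008,0,0,0,0,0],[0,0.006,0,0,0,0,0],[0,0.004,0,0,0,0,0],[0,0.002,0,0,0,0,0]]'
python3 -m handwheel '[[0,0.0015,0,0,0,0,0],[0,0.0015,0,0,0,0,0],[0,0.0015,0,0,0,0,0],[0,0.0015,0,0,0,0,0],[0,0.0015,0,0,0,0,0],[0,0.0025,0,0,0,0,0],[0,0.004,0,0,0,0,0],[0,0.006,0,0,0,0,0]]'
python3 - <<'E'
from n import *
from workcell import bot,optics
s,c=wristcam(optics,bot); np.savez('pics/w9.npz',**c); cv2.imwrite('pics/w9.png',c['image'][:,:,::-1]);print(s['time'],s['tool_pos'],yaw(s)[0],s['wrist_force'],spot(c,.069))
t=optics.read_camera('scene');np.savez('pics/s9.npz',**t)
cv2.imwrite('pics/s9.png',cv2.resize(t['image'][200:400,230:430],None,fx=3,fy=3,interpolation=cv2.INTER_CUBIC)[:,:,::-1])
P=cloud(c); print(P[110,286],P[30,[215,250,320,345]])
E
```

```text
time: 20.9
tool_pos: [0.5085, 0.0095, 0.061]
tcp_rot: [-0.021, 2.212, -2.212]
wrist_force: [0.1, 0.2, -0.4]
width: 0.173
time: 21.9
tool_pos: [0.5087, 0.0095, 0.041]
tcp_rot: [-0.02, 2.212, -2.212]
wrist_force: [0.0, -0.3, 0.2]
width: 0.168
21.9 [0.50874444 0.00947896 0.0410496 ] -178.92522949631092 [ 0.04291951 -0.31765609  0.17437004] (array([282.09755902,  -4.77218539]), np.float64(25.59968339997507), array([0.6197269 , 0.01276023, 0.069     ]))
[0.58530451 0.01087024 0.05167022] [[ 6.09322343e-01  3.44572391e-02  6.97575297e-02]
 [ 6.09987048e-01  2.32653576e-02  6.78014884e-02]
 [ 6.10066433e-01  2.08699146e-04  6.92115843e-02]
 [ 6.10526796e-01 -8.18464608e-03  6.79054544e-02]]
```

View pics/w9.png

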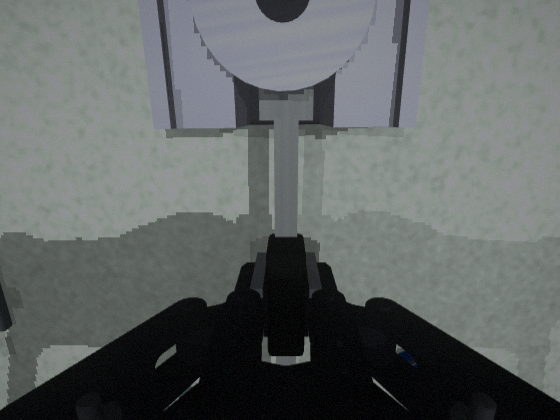

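View pics/s9.png

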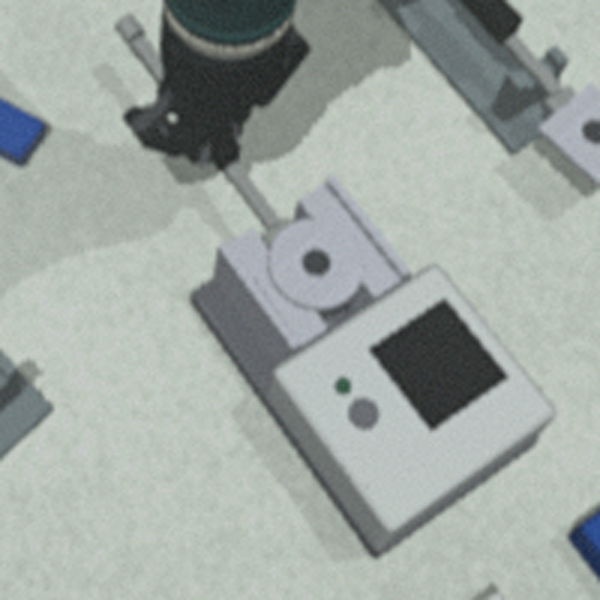

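The disc rests on the rails, centred (0.6197, 0.0128). The blade is 13 mm below it and clear. Now I draw out along -x.

```bash
python3 -m handwheel '[[0.003,0,0,0,0,0,0],[0.007,0,0,0,0,0,0],[0.013,0,0,0,0,0,0],[0.018,0,0,0,0,0,0],[0.018,0,0,0,0,0,0],[0.014,0,0,0,0,0,0],[0.010,0,0,0,0,0,0],[0.007,0,0,0,0,0,0]]'
python3 - <<'E'
from n import *
from workcell import bot,optics
s,c=wristcam(optics,bot); cv2.imwrite('pics/w10.png',c['image'][:,:,::-1]);print(s['time'],s['tool_pos'],yaw(s)[0],s['wrist_force'])
g=c['image'].astype(int).sum(-1)/3
P=cloud(c);print(P[110,286]); X,Y,Z=P[...,0],P[...,1],P[...,2]
d=(g<60)&(abs(X-.62)<.018)&(abs(Y-.0125)<.02)&(Z>.064)&(Z<.074); print('spot',d.sum(),P[d].mean(0))
E
```

```text
time: 23.0
tool_pos: [0.4181, 0.0078, 0.0414]
tcp_rot: [-0.02, 2.212, -2.212]
wrist_force: [0.4, -0.2, -0.3]
width: 0.177
23.0 [0.41811687 0.0077721  0.04142236] -178.92525114120988 [ 0.40813177 -0.22867249 -0.30152147]
[0.49468819 0.00916355 0.05138614]
spot 0 [nan nan nan]<stdin>:6: RuntimeWarning: Mean of empty slice.
  ret = um.true_divide(
```

View pics/w10.png

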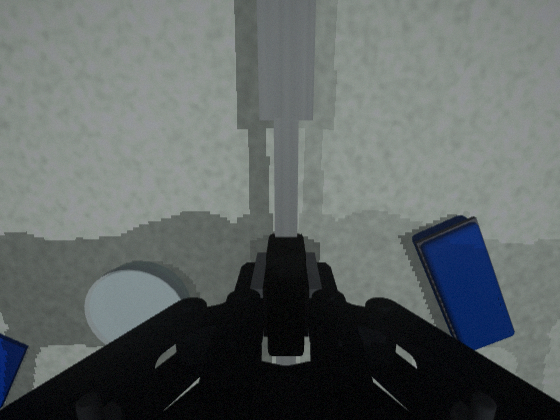

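```bash
python3 -m handwheel '[[0,-0.008,0,0,0,0,0],[0,-0.015,0,0,0,0,0],[0,-0.02,0,0,0,0,0],[0,-0.02,0,0,0,0,0],[0,-0.009,0,0,0,0,0],[0,-0.003,0,0,0,0,0],[0,0,0.01,0,0,0,0],[0,0,0.02,0,0,0,0]]'
python3 -m handwheel '[[-0.004,0,0.03,0,0,0,0],[-0.010,0,0.035,0,-0.02,0,0],[-0.015,0,0.035,0,-0.03,0,0],[-0.015,0,0.034,0,-0.035,0,0],[-0.017,0,0.025,0,-0.035,0,0],[-0.017,0,0.015,0,-0.03,0,0],[-0.015,0,0.010,0,-0.02,0,0],[-0.010,0,0.004,0,-0.015,0,0]]'
python3 - <<'E'
from n import *
from workcell import bot,optics
s=bot.read_state(); print(s['time'],s['tool_pos'],yaw(s)[0])
print(yaw({'tcp_rot':[-0.21556191,  2.11347867, -2.11426784]})[0])
print(delta(s,[.5246,-.2124,.104],191.65)[:2])
t=optics.read_camera('scene');np.savez('pics/s11.npz',**t)
cv2.imwrite('pics/s11.png',cv2.resize(t['image'][200:400,150:430],None,fx=2.8,fy=2.8,interpolation=cv2.INTER_CUBIC)[:,:,::-1])
g=t['image'].astype(int).sum(-1)/3
P=cloud(t); X,Y,Z=P[...,0],P[...,1],P[...,2]
d=((g<110)&(abs(X-.62)<.02)&(abs(Y-.0125)<.02)&(Z>.062)&(Z<.076)); n,l,st,ce=cv2.connectedComponentsWithStats(d.astype('uint8'));print(st,[onplane(t,*e,.069) for e in ce[1:]])
E
```

```text
time: 24.05
tool_pos: [0.4185, -0.0225, 0.1155]
tcp_rot: [-0.024, 2.212, -2.212]
wrist_force: [0.2, -0.8, -0.4]
width: 0.172
time: 25.05
tool_pos: [0.5338, -0.1996, 0.1155]
tcp_rot: [-0.218, 2.115, -2.114]
wrist_force: [-0.5, -0.4, -0.7]
width: 0.173
25.05 [ 0.53375334 -0.19955745  0.11552701] -168.31088705318479
-168.3237096112728
(array([0.01155282, 0.01153158, 0.0107304 ]), array([0.00075155, 0.00068224, 0.00109287]))
[[     0      0    560    420 235152]
 [   331    284      9      7     48]] [array([0.62102801, 0.01363757, 0.069     ])]
```

View pics/s11.png

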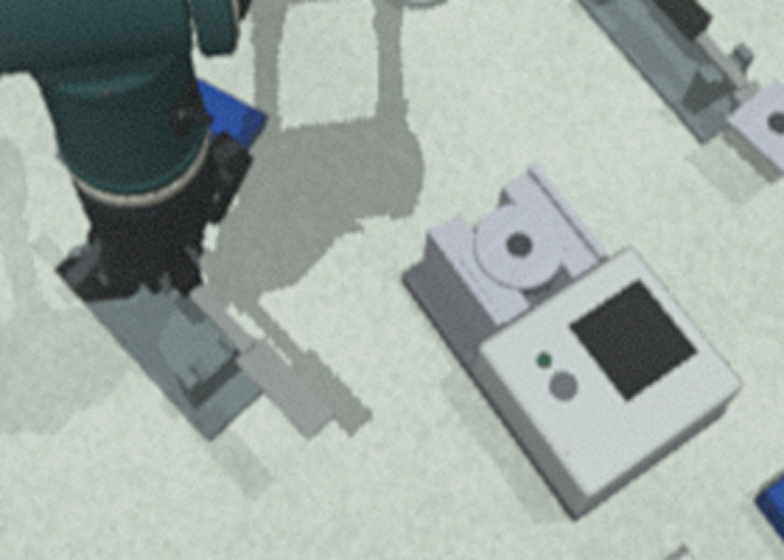

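The disc sits centrally (0.6210, 0.0136 by the scene camera). I'll align over the rest and lower to the recorded pick pose.

```bash
python3 -m handwheel '[[0.004,0,0.004,0,0,0,0],[0.005,0,0.004,0,0,0,0],[0.0025,0.01,0.0027,0,0,0,0],[0,0.02,0,0,0,0,0],[0,0.014,0,0,0,0,0],[0,0.004,0,0,0,0,0],[0,0,0,0,0,0,0]]'
python3 - <<'E'
from n import *
from workcell import bot,optics
s,c=wristcam(optics,bot); print(s['time'],s['tool_pos'],yaw(s)[0],delta(s,[.5246,-.2124,.0426],191.68)[:2])
cv2.imwrite('pics/w12.png',c['image'][:,:,::-1])
E
```

```text
time: 25.98
tool_pos: [0.5242, -0.2119, 0.0679]
tcp_rot: [-0.217, 2.115, -2.114]
wrist_force: [-0.5, 0.3, -0.2]
width: 0.175
25.975 [ 0.52418334 -0.21189244  0.0679487 ] -168.3209860211245 (array([-0.00031958,  0.02534828,  0.0005919 ]), array([ 4.14174626e-04, -1.73260958e-05,  5.63926626e-04]))
```

View pics/w12.png

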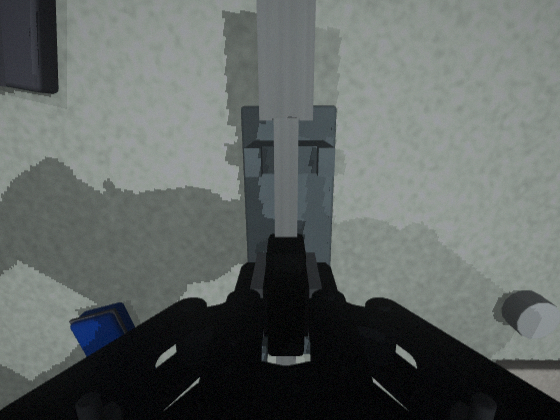

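The neck is centred over the notch (u=286, notch ≈265–318). Lowering the last 25 mm.

```bash
python3 -m handwheel '[[0,0.006,0,0,0,0,0],[0,0.008,0,0,0,0,0],[0,0.004,0,0,0,0,0],[0,0.002,0,0,0,0,0],[0,0.002,0,0,0,0,0],[0,0.0015,0,0,0,0,0],[0,0.001,0,0,0,0,0],[0,0,0,0,0,0,0]]'
python3 - <<'E'
from workcell import bot
s=bot.read_state(); print(s['tool_pos'],s['wrist_force'],s['torque'])
E
```

```text
time: 27.02
tool_pos: [0.5244, -0.212, 0.0438]
tcp_rot: [-0.216, 2.114, -2.114]
wrist_force: [-0.1, 0.7, -1.1]
width: 0.173
[ 0.52440439 -0.21199073  0.04378138] [-0.13700156  0.71434842 -1.08501974] [ 0.01381887 -0.01547249 -0.01020746]
```

```bash
python3 -m handwheel '[[0,0.0005,0,0,0,0,0],[0,0.0005,0,0,0,0,0],[0,0,0,0,0,0,0]]'
python3 -m handwheel '[[0,0.0004,0,0,0,0,0],[0,0,0,0,0,0,0]]'
```

```text
time: 27.4
tool_pos: [0.5244, -0.212, 0.0428]
tcp_rot: [-0.216, 2.114, -2.114]
wrist_force: [0.2, -0.7, -0.9]
width: 0.167
time: 27.65
tool_pos: [0.5244, -0.212, 0.0427]
tcp_rot: [-0.216, 2.114, -2.114]
wrist_force: [-1.2, 0.3, 2.0]
width: 0.175
```

Contact (force +3 N at the recorded height). Opening slowly.

```bash
python3 -m handwheel '[[0,0,0,0,0,0,0.2],[0,0,0,0,0,0,0.25],[0,0,0,0,0,0,0.35],[0,0,0,0,0,0,0.5],[0,0,0,0,0,0,0.7],[0,0,0,0,0,0,0.9],[0,0,0,0,0,0,1],[0,0,0,0,0,0,1]]' 20
python3 -m handwheel '[[0,-0.004,0,0,0,0,1],[0,-0.01,0,0,0,0,1],[0,-0.02,0,0,0,0,1],[0,-0.03,0,0,0,0,1],[0,-0.04,0,0,0,0,1],[0,-0.04,0,0,0,0,1],[0,-0.04,0,0,0,0,1],[0,-0.03,0,0,0,0,1]]'
python3 - <<'E'
from n import *
from workcell import bot,optics
s,c=wristcam(optics,bot); print(s['time'],s['tool_pos'],s['wrist_force'])
cv2.imwrite('pics/w13.png',c['image'][:,:,::-1])
t=optics.read_camera('scene');np.savez('pics/s13.npz',**t);np.savez('pics/w13.npz',**c)
cv2.imwrite('pics/s13.png',cv2.resize(t['image'][150:400,150:450],None,fx=2.4,fy=2.4,interpolation=cv2.INTER_CUBIC)[:,:,::-1])
P=cloud(c);g=c['image'].astype(int).sum(-1)/3;X,Y,Z=P[...,0],P[...,1],P[...,2]
m=(g<30)&(abs(X-.52)<.06)&(abs(Y+.21)<.04)&(Z>.066)&(Z<.08); print('grip',P[m].mean(0)); 
b=(X>.6)&(X<.68)&(abs(Y+.19)<.03)&(Z>.04)&(Z<.07);print('blade',P[b].mean(0))
b=(X<.445)&(X>.4)&(abs(Y+.232)<.015)&(Z>.035)&(Z<.08);print('knob',P[b].mean(0))
d=(g<60)&(abs(X-.62)<.02)&(abs(Y-.0125)<.02)&(Z>.062)&(Z<.076);print('spot',d.sum(),P[d].mean(0) if d.any() else '')
E
```

```text
time: 28.65
tool_pos: [0.5244, -0.212, 0.0424]
tcp_rot: [-0.216, 2.114, -2.114]
wrist_force: [-0.4, 0.0, 0.2]
width: 0.999
time: 29.65
tool_pos: [0.525, -0.2122, 0.2597]
tcp_rot: [-0.213, 2.111, -2.115]
wrist_force: [-0.7, -0.7, -0.8]
width: 1.0
29.65 [ 0.52496772 -0.21224751  0.25967798] [-0.67896578 -0.66871144 -0.82514615]
grip [ 0.52417162 -0.21155607  0.07337234]
blade [ 0.63056201 -0.18997756  0.05268026]
knob [ 0.43108944 -0.23061357  0.06150324]
spot 299 [0.62155073 0.01296039 0.06934301]
```

View pics/w13.png

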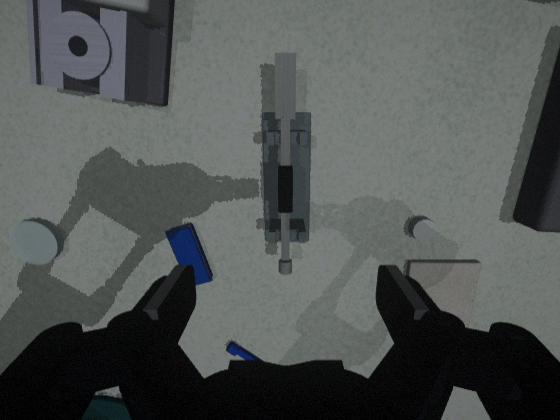

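View pics/s13.png

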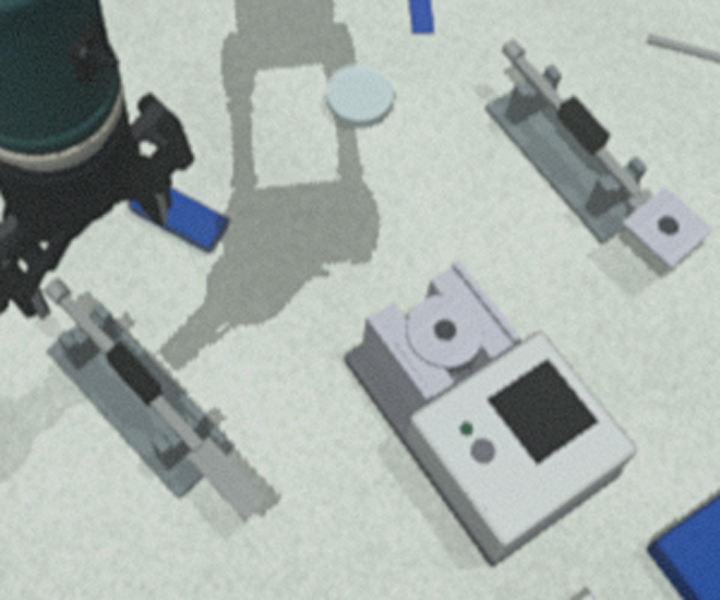

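The paddle is back level on its rest, the disc lies flat in the nest, the plate is untouched and the gripper is clear. Handing in.

```bash
python3 -m handwheel '[[0,0,0,0,0,0,1],[0,0,0,0,0,0,1]]'; python3 -c "
from workcell import workorder; print(workorder.finish_job())"
```

```text
time: 30.0
tool_pos: [0.5234, -0.2115, 0.2546]
tcp_rot: [-0.219, 2.117, -2.114]
wrist_force: [0.0, -0.9, -0.7]
width: 0.996
the job is handed in; nothing more can be done
None
```

The disc is lying flat in the reader's nest, the empty paddle is back on its own rest, and I handed the job in at about 30 s of the 67 s allowed.

- **On the way:** The disc slid a few mm sideways on the blade during lifting and carrying. I held it above the reader and used small side-to-side moves to bring it back to about 1 mm from the blade's centre line before lowering. The fingers never touched it, and depth readings showed no tip.
- **Disc:** The last wrist view put its centre at (0.6216, 0.0130), and earlier views ranged from (0.6197, 0.0128) to (0.6210, 0.0136). I measured the nest centre at about (0.620, 0.0125). That is within 1–2 mm, about the calibration accuracy.
- **Paddle:** Its grip is at (0.524, -0.212) with its top at z 0.073, the same as at the start. The blade is level at 0.053.
- **Plate:** In the last scene picture it looked unmoved on its own paddle; I did not re-measure it.
- **Forces:** Wrist force stayed around 4 N or less in the readings taken.
- **Checks that disagreed:** The cameras differed by 1–4 mm on the grip's x position. One wrist-camera tilt fit taken just after the lift was off, and I put it down to other surfaces in the fit; the scene camera's fit showed the disc level.

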